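# Load the finned power module into the tester and set its dial

## Robot

A 6-joint arm with a two-finger parallel gripper is mounted at the origin on the work surface. World frame = base frame: x ahead of the robot, y to its left, z up, the work surface at z = 0. Lengths are in m, angles in rad, forces in N, time in s.
With the tool pointing down it reaches from about 0.375 to 0.9 m from the base axis. Payload 3.1 kg.
Tool frame: the origin (TCP) lies at the centre of the arm's flange, where the gripper is bolted on; the fingertips stand 173 mm ahead of it and the grasp point (between the pads) lies 155 mm ahead of it; z points along the fingers, y is the line along which they close (so a half turn about z gives the same grasp; the last joint's range is limited). The gripper opens to 85 mm and grips with 20 to 120 N. Pads are 22 mm wide; open, the fingers measure 114 mm over their backs; the gripper's body (76 mm by 85 mm) begins 54 mm behind the grasp point. The pads swing forward as they close: fully open they stand 13 mm farther back than shut.
Start: joints at [1.119, 0.527, 1.433, -0, 1.181, -0.178], TCP at [0.168, 0.602, 0.405] pointing down, gripper open.
Joint ranges: [-3.08, 3.08], [-0.75, 2.2], [0.22, 2.44], [-1.43, 4.57], [0, 2.65], [-2.85, 2.85]. Speed limits (rad/s): [2.79, 2.79, 3.14, 3.14, 3.14, 3.14].

## Interface

Orientations are given as a unit quaternion [x, y, z, w].
In Python, from station import * gives the robot as it stands.
- The arm moves only by the shell command python3 -m jog 'ROWS' [OPENING] [FORCE]. ROWS is a JSON object of lists of equal length, an entry for each row: "linear": the shift along the world's x, y, z in mm, a list of three; "turn": the turn about the world's z in units of 5 degrees (1.0 is 5 degrees). A call has 1 to 12 rows; each row shifts and turns the commanded pose from where the row before left it; what a row does not reach is not made up. A row lasts 1/8 s, in which the tool goes at most 62.5 mm and 10.7 degrees, less where a joint would pass 70% of its speed; a pose out of reach is approached as far as the arm can. A call is refused whole if a number of a shift passes 62.5 or a number of a turn 1, either way. A call with a gripper value outside its range is refused whole. OPENING is the opening, from 0 (shut) to 1 (fully open), set as the call begins (- or left out, the last holds). The fingers move at their own pace and stop on an object; FORCE is the grip in N (left out, the last holds). Time passes only in rows, so rows that do not move let the fingers close. It gives the time, the measured TCP pose, the force, the opening and the grip force at its end, in the units of the state.
- sense(): the state, without advancing time (a new reading comes with each control period).
- snapshot(name): name is "scene" or "top" or "wrist"; returns the picture (480x640x3 uint8, red, green, blue); there is no depth.
- get_calibration(name): a dict with "fx", "fy", "cx", "cy" (pixels), "world_to_cam" (4x4, takes a point from world to camera coordinates). Camera axes: x right, y down, z forward; pixel columns grow to the right and rows downward; lengths in m; the calibration is good to about 2 mm. The wrist camera is an equidistant fisheye: a pixel r from the principal point sees the ray r / f radians off the axis. A picture is of the moment at which its call begins: read the wrist's pose just before it. get_calibration takes no time and is no camera call; for the wrist camera it gives the pose at the moment of the call.
- sign_off(): hands the job in; it is judged then, once.
The state is a dict: "t": time; "q": joint angles; "qd": joint speeds; "tau": joint torques, N m; "tcp_pos": TCP position; "tool_rot": TCP orientation; "force": force on the tool from outside, world axes, zero at the start; "ft_torque": the same for the moment, N m; "finger_gap": opening from 0.0 (shut) to 1.0 (fully open); "gripper_force": force on a finger pad.
Only numpy, scipy, OpenCV 4.12 (cv2) and the standard library are available. Lean on these libraries where they do the work, as an engineer would, in place of code of your own. Each camera call takes 0.05 s, during which the arm holds its last target. There are 200 camera calls.

## Task

Take the module with the cooling fins out of the rack and lay it, fins up, on the tester's stage between the two end stops, contact end first, centred across the stage and pushed fully home against the far stop with the contacts; let go of it. Then turn the tester's dial clockwise until the white line on the knob points at the tip of the dark steel rider on its scale (within about 5 degrees). Leave the other modules and the things on the desk where they are.

Things in the scene. Friction and masses are not known exactly. Their poses are not given: they have to be found in the camera images.
- module: the module to load: block 56 x 34 x 30 mm (x, y, z), 150 g, black foot with seven aluminium fins along x on top; flat sides and ends, may be gripped over the full height. Origin at the centre of its underside, z up, +x towards its contact end (two brass pads). It lies in one of the rack's cells, its +x along the rack's +x.
- module_front (a point): middle of the bottom edge of the module's contact end (28 mm along the module's +x from its origin, at the height of its underside)
- flat_module: another module, 56 x 34 x 22 mm with a plain flat top, in another cell of the rack; leave it. Origin at the centre of its underside.
- can_module: another module, 56 x 34 x 12 mm with two round cans 24 mm across on top (30 mm high in all), in another cell; leave it. Origin at the centre of its underside.
- rack: fixed grey rack: floor 56 (x) x 138 (y) x 4 mm; four upright walls 50 mm long in x, 4 mm thick, 36 mm high above the table, at y = -63, -21, 21, 63 mm, make three cells 38 mm wide centred at y = -42, 0, 42 mm, open at both x ends: the modules' long sides are covered, their ends are free. Origin at the centre of its underside.
- mat: fixed rubber mat 110 (x) x 140 (y) x 3 mm, empty: room to put a thing down and take it another way. Origin at the centre of its underside.
- station: the tester: fixed grey case 140 (x) x 240 (y) x 50 mm high. Stage centred at x 0, y 60 mm: plate 110 x 56 mm, surface 55 mm above the table; on it two black end stops 36 mm wide, 32 mm high, inner faces at x = -30 and +30 mm, open at the sides; the +x one is the contact stop (two brass strips). Dial axis at x 0, y -62 mm. Origin at the centre of its underside.
- stage_home (a point): point on the stage's surface, on its centre line, at the foot of the contact stop's inner face; axes as the station's. module_front coincides with it when the module is home.
- dial (a joint): angle of the dial in rad, 0 to 5.24, growing as it turns clockwise seen from above; stiff enough to stay where it is left. At 0 the pointer's direction is at yaw 2.62 rad in the station's frame, at value v at 2.62 - v.
- dial_grip (a point): point on the dial's axis at the height to grip, 82 mm above the table: the knob's grip is a bar 42 mm long, 14 mm thick, 62 to 92 mm above the table, above a skirt of 80 mm diameter; the x axis runs along the bar towards the pointer
- pointer (a point): outer end of the white pointer line, on the rim of the dial's skirt, 40 mm from the dial's axis, 62 mm above the table
- mark (a point): where pointer must come: 40 mm from the dial's axis, straight in front of the tip of the dark steel rider (a small arrow-shaped block 17 mm wide, 59 mm high above the table, fixed at some angle on the scale around the dial, its tip pointing to the axis)
- jar: clear jar with a cap, 64 mm across, 120 mm high, behind between rack and tester; bystander
- driver: screwdriver 200 mm long, lying in front of the tester to the right; bystander
- tape: roll of clear tape 90 mm across, 22 mm high, lying on the left in front; bystander
- tray: empty grey parts tray 100 x 75 x 30 mm, left of the mat; bystander
- mug: white mug 80 mm across, 95 mm high, to the right of the tester; bystander
Mind the look-alikes: they are no part of the job. What is shaped like the module but purple, red or turquoise is not meant.

How it is judged:
By the outcome, as a careful person would: the job done as asked, in the order asked, and still so for the second after the job is handed in, with the robot touching nothing.
It also fails if it takes over 72 s, if anything falls off the work surface, if the arm or the gripper's body presses on something with over 40 N, if the wrist force passes 120 N, or if a joint passes its speed limit or range.

## Working session

There is one attempt and no reset: what is moved stays moved. The work goes in short steps, Python scripts to look and compute and a shell command to move; the robot and the scene stay as the last step left them, time stands still between calls to the robot, and variables do not carry over. Pictures are saved under pics/ and viewed, at most 10 in all, crops included, and the job is handed in when it is done.

```bash
ls; mkdir -p pics; python3 - <<'E'
from station import *
import cv2
for n in("scene","top"):
    cv2.imwrite(f"pics/{n}0.png",snapshot(n)[:,:,::-1]); c=get_calibration(n); print(n,c)
s=sense();print(s["tcp_pos"],s["tool_rot"],s["t"],s["finger_gap"])
E
```

```text
pics
scene {'fx': 545.6669864117665, 'fy': 545.6669864117665, 'cx': 322.70132615164846, 'cy': 236.8438849892411, 'world_to_cam': array([[-0.34587863,  0.93815254, -0.0154202 ,  0.215243  ],
       [ 0.70326359,  0.24833032, -0.66614742, -0.27773593],
       [-0.62111859, -0.24125062, -0.74566067,  1.59452233],
       [ 0.        ,  0.        ,  0.        ,  1.        ]])}
top {'fx': 563.0400683321021, 'fy': 563.0400683321021, 'cx': 328.2101258526893, 'cy': 250.57516876518315, 'world_to_cam': array([[-0.02031385, -0.99972119, -0.0120371 , -0.03064419],
       [-0.98832632,  0.02189765, -0.15076997,  0.5222506 ],
       [ 0.15099151,  0.00883386, -0.98849559,  1.13020868],
       [ 0.        ,  0.        ,  0.        ,  1.        ]])}
[0.16823547 0.60161089 0.40383039] [ 1.35971447e-01  9.90712279e-01 -9.33882182e-04 -2.72418377e-04] 0.1 0.9962513022548695
```

View pics/top0.png

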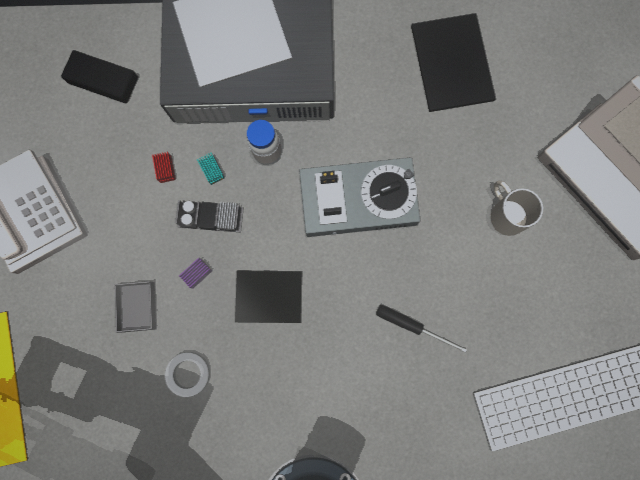

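View pics/scene0.png

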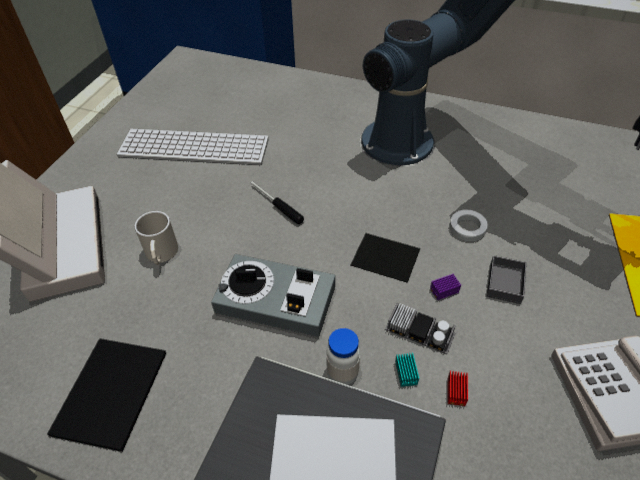

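The top view shows the rack at about (208,215), with cans at (187,213), the flat module at (207,215) and fins at (228,215). The station is at (360,197) with its brass stop at (328,177), so station +x points up in the image. The dial is at (388,191) and the rider is near (409,174).

Look-alikes (top px):
- Finned module in the rack: (228,215), silver/black. This is the one I choose.
- Red (163,167), turquoise (210,168) and purple (195,272): wrong colour.
- Flat (207,215) and can (187,213): other modules.

One composite close crop will check the choice.

```bash
python3 - <<'E'
import cv2,numpy as np
t=cv2.imread("pics/top0.png");s=cv2.imread("pics/scene0.png")
r=lambda im,x,y,w,h:cv2.resize(im[y:y+h,x:x+w],(400,300),interpolation=cv2.INTER_CUBIC)
cv2.imwrite("pics/c1.png",np.vstack([np.hstack([r(t,168,185,80,60),r(s,380,292,80,60)]),np.hstack([r(t,296,152,128,96),r(s,205,250,136,102)])]))
E
```

```text
(no output)
```

View pics/c1.png

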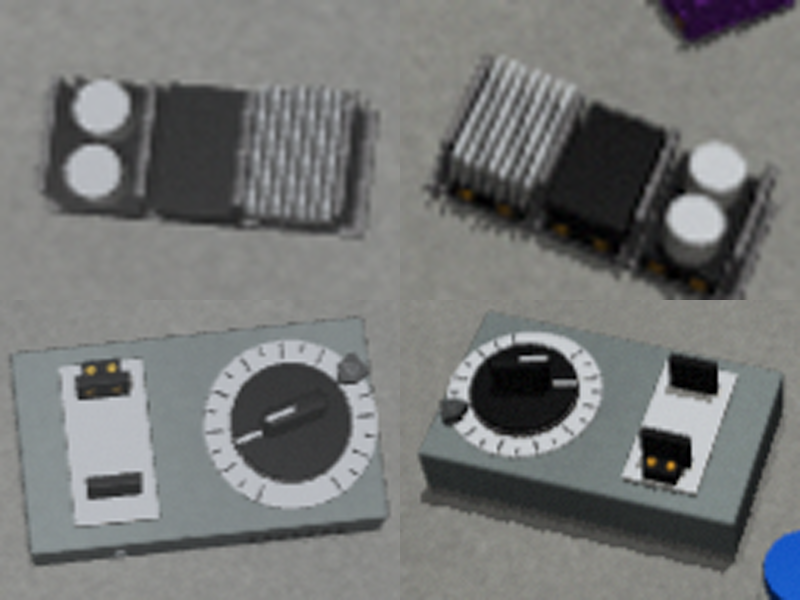

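The crop confirms silver fins on a black foot at top (228,215). The brass pads are on the world +x side, the same side as the station's contact stop. The pointer points left and slightly down, and the rider is at upper right.

```bash
cat > h.py <<'E'
from station import *
import cv2,numpy as np
def ray(c,px):
    u=(px[0]-c["cx"])/c["fx"];v=(px[1]-c["cy"])/c["fy"]
    if c.get("fish"):
        r=np.hypot(u,v);d=np.array([np.sin(r)*u/max(r,1e-9),np.sin(r)*v/max(r,1e-9),np.cos(r)])
    else: d=np.array([u,v,1.])
    W=np.array(c["world_to_cam"]);R=W[:3,:3]
    return -R.T@W[:3,3],R.T@d
def on(c,px,z):
    o,d=ray(c,px);return (o+d*(z-o[2])/d[2])[:2]
def proj(c,P):
    W=np.array(c["world_to_cam"]);p=W[:3,:3]@np.array(P)+W[:3,3]
    if c.get("fish"):
        r=np.hypot(p[0],p[1]);th=np.arctan2(r,p[2]);return np.array([c["cx"]+c["fx"]*th*p[0]/r,c["cy"]+c["fy"]*th*p[1]/r])
    return np.array([c["cx"]+c["fx"]*p[0]/p[2],c["cy"]+c["fy"]*p[1]/p[2]])
def shot(n,f):
    c=dict(get_calibration(n));c["fish"]=n=="wrist";im=snapshot(n)[:,:,::-1].copy();cv2.imwrite(f"pics/{f}.png",im);return c,im
def yaw():
    x,y,z,w=sense()["tool_rot"];  # direction of tool y axis in world
    Y=np.array([2*(x*y-z*w),1-2*(x*x+z*z)]);return np.degrees(np.arctan2(Y[1],Y[0]))
E
python3 - <<'E'
from h import *
c=get_calibration("top")
for n,p,z in[("mod",(228,214),.034),("flat",(207,215),.026),("mat",(268.5,296.5),.003),("dial",(388,191),.062),("rider",(408.5,174),.059),("stopC",(328,177),.087),("stopN",(332,211),.087),("caseTL",(299.5,169),.05),("caseTR",(412,158),.05),("jar",(261,133),.12)]: print(n,on(c,p,z).round(3))
print(sense()["tcp_pos"],yaw()); c=get_calibration("wrist");print(c)
E
```

```text
mod [0.605 0.168]
flat [0.606 0.215]
mat [0.431 0.087]
dial [ 0.64  -0.168]
rider [ 0.676 -0.212]
stopC [ 0.665 -0.045]
stopN [ 0.595 -0.051]
caseTL [0.695 0.015]
caseTR [ 0.713 -0.222]
jar [0.75  0.087]
[0.16823547 0.60161089 0.40383039] 74.37041289655829
{'fx': 371.64829954431775, 'fy': 371.64829954431775, 'cx': 322.8500842965926, 'cy': 239.73101369032153, 'world_to_cam': array([[ 0.26929552,  0.96305608, -0.00170416, -0.62306363],
       [ 0.92619682, -0.25850302,  0.27447337, -0.03504887],
       [ 0.26389271, -0.07549284, -0.96159319,  0.37840676],
       [ 0.        ,  0.        ,  0.        ,  1.        ]])}
```

```bash
python3 -m jog '{"linear":[[36,-36,0],[36,-36,0],[36,-36,0],[36,-36,0],[36,-36,0],[36,-36,0],[36,-36,0],[36,-36,0],[36,-36,0],[36,-36,0],[36,-36,0],[36,-36,0]],"turn":[-1,-1,-1,-1,-1,-1,-1,-1,-1,-1,-1,-1]}' 1 40; python3 -m jog '{"linear":[[0,0,-40],[0,0,-40],[0,0,0]],"turn":[-1,-1,-1]}'; python3 - <<'E'
from h import *
print(sense()["tcp_pos"],yaw(),sense()["t"]);c,im=shot("wrist","w1")
W=np.array(c["world_to_cam"]);print(-W[:3,:3].T@W[:3,3],W[2,:3])
E
```

```text
t: 1.6
tcp_pos: [0.6013, 0.1685, 0.4042]
tool_rot: [0.614, 0.789, -0.0, -0.0]
force: [0.1, 0.0, 0.8]
finger_gap: 1.001
gripper_force: 0.0
t: 1.98
tcp_pos: [0.5988, 0.1693, 0.3202]
tool_rot: [0.712, 0.702, -0.004, -0.003]
force: [0.8, 1.6, 0.8]
finger_gap: 1.002
gripper_force: 0.0
[0.59882    0.16930321 0.32024876] -0.8366783179526865 1.975
[0.59903525 0.23831675 0.28875521] [-0.0137469  -0.27589346 -0.96108991]
```

View pics/w1.png

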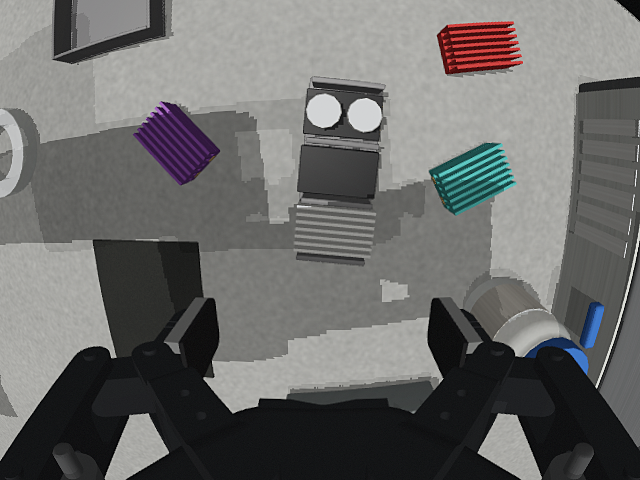

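```bash
python3 - <<'E'
from h import *
c=dict(get_calibration("wrist"));c["fish"]=True;im=cv2.imread("pics/w1.png");g=cv2.cvtColor(im,cv2.COLOR_BGR2GRAY)
# rectify z=.034 plane, 0.25 mm/px
X,Y=np.meshgrid(np.arange(.56,.65,.00025),np.arange(.24,.13,-.00025))
m=np.array([proj(c,(x,y,.034)) for x,y in zip(X.ravel(),Y.ravel())],np.float32).reshape(*X.shape,2)
r=cv2.remap(im,m,None,cv2.INTER_LINEAR);cv2.imwrite("pics/rect.png",cv2.resize(r,None,fx=1.5,fy=1.3))
print(r.shape)
E
```

```text
(440, 360, 3)
```

View pics/rect.png

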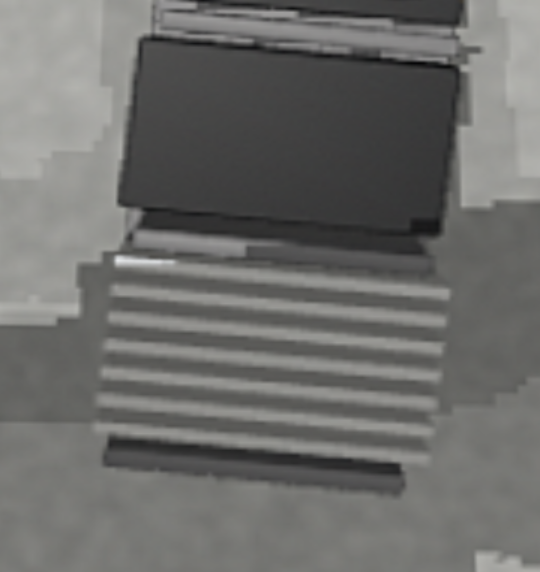

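The rectified view gives the module's middle fin, px (103,345)–(441,378), with the module's centre at about (0.6053, 0.1706) and yaw about -6.3°. I'll approach and grip it by its ends.

```bash
python3 -m jog '{"linear":[[3,1,-30],[3,0,-30],[0,0,-25],[0,0,0],[0,0,0]],"turn":[-0.6,-0.5,0,0,0]}'; python3 - <<'E'
from h import *
print(sense()["tcp_pos"],yaw(),sense()["q"])
E
```

```text
t: 2.65
tcp_pos: [0.6068, 0.171, 0.2406]
tool_rot: [0.744, 0.669, 0.001, 0.0]
force: [0.5, 0.4, -0.5]
finger_gap: 1.0
gripper_force: 0.0
[0.60681531 0.17096088 0.24060597] -6.0965449805561756 [ 9.76285123e-02  7.45107328e-01  1.53852755e+00 -1.74860858e-05
  8.56406974e-01  2.04044512e-01]
```

```bash
python3 -m jog '{"linear":[[-1.5,0,-20],[0,0,-20],[0,0,-20],[0,0,0],[0,0,0]],"turn":[0,0,0,0,0]}'; python3 -m jog '{"linear":[[0,0,0],[0,0,0],[0,0,0],[0,0,0],[0,0,0],[0,0,0],[0,0,0],[0,0,0]],"turn":[0,0,0,0,0,0,0,0]}' 0 40
```

```text
t: 3.28
tcp_pos: [0.6051, 0.1709, 0.1797]
tool_rot: [0.744, 0.668, 0.0, 0.0]
force: [-0.3, 0.9, 0.0]
finger_gap: 0.996
gripper_force: 0.0
t: 4.28
tcp_pos: [0.6051, 0.171, 0.1806]
tool_rot: [0.744, 0.668, 0.0, 0.0]
force: [0.2, 0.3, 5.5]
finger_gap: 0.652
gripper_force: 44.7
```

```bash
python3 -m jog '{"linear":[[0,0,5],[0,0,10],[0,0,20],[0,0,30],[0,0,25],[0,0,0]],"turn":[0,0,0,0,0,0]}'; python3 -m jog '{"linear":[[-10,-5,0],[-25,-11,0],[-35,-17,0],[-35,-17,0],[-35,-17,0],[-25,-12,0],[-9,-5,0],[0,0,-20],[0,0,-25],[0,0,-15],[0,0,0],[0,0,0]],"turn":[0,0.5,0.5,0.5,0.5,0.2,0,0,0,0,0,0]}'; python3 - <<'E'
from h import *
print(sense()["tcp_pos"],yaw());c,im=shot("wrist","w2");c,im=shot("top","t2")
E
```

```text
t: 5.03
tcp_pos: [0.6058, 0.171, 0.273]
tool_rot: [0.744, 0.668, 0.003, 0.002]
force: [0.3, 0.1, -2.4]
finger_gap: 0.647
gripper_force: 44.0
t: 6.52
tcp_pos: [0.4313, 0.0869, 0.2098]
tool_rot: [0.676, 0.737, 0.0, 0.0]
force: [0.2, -0.7, -2.3]
finger_gap: 0.65
gripper_force: 43.8
[0.43128921 0.08691746 0.20981178] 4.869820333624009
```

View pics/w2.png

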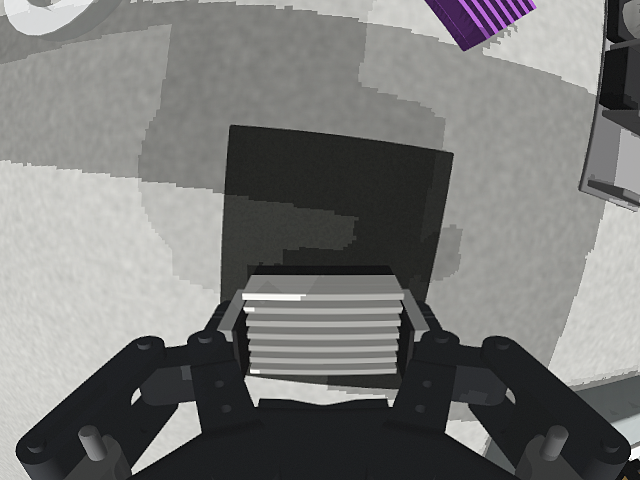

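The module hangs level and centred between the pads, with fins at (323,325), over the mat. I'll set it down.

```bash
python3 -m jog '{"linear":[[0,0,-14],[0,0,-12],[0,0,-2],[0,0,-1.5],[0,0,0],[0,0,0]],"turn":[0,0,0,0,0,0]}'; python3 -m jog '{"linear":[[0,0,0],[0,0,0],[0,0,0],[0,0,0],[0,0,0],[0,0,0]],"turn":[0,0,0,0,0,0]}' 1;python3 -m jog '{"linear":[[0,0,20],[0,0,40],[0,0,40],[0,0,0],[0,0,0]],"turn":[0,0,0,1,1]}';  python3 - <<'E'
from h import *
print(sense()["tcp_pos"],yaw());c,im=shot("wrist","w3")
X,Y=np.meshgrid(np.arange(.37,.49,.00025),np.arange(.14,.04,-.00025))
m=np.array([proj(c,(x,y,.033)) for x,y in zip(X.ravel(),Y.ravel())],np.float32).reshape(*X.shape,2)
r=cv2.remap(im,m,None,cv2.INTER_LINEAR);cv2.imwrite("pics/rect3.png",r);print(r.shape)
E
```

```text
t: 7.38
tcp_pos: [0.4309, 0.0869, 0.1804]
tool_rot: [0.676, 0.736, 0.0, 0.0]
force: [-0.1, 0.2, -1.8]
finger_gap: 0.647
gripper_force: 43.9
t: 8.12
tcp_pos: [0.4309, 0.0869, 0.1802]
tool_rot: [0.676, 0.736, -0.0, -0.0]
force: [-0.2, 0.6, 0.4]
finger_gap: 0.999
gripper_force: 0.0
t: 8.75
tcp_pos: [0.4308, 0.0869, 0.281]
tool_rot: [0.608, 0.794, 0.0, 0.001]
force: [-0.7, -0.1, 0.6]
finger_gap: 1.001
gripper_force: 0.0
[0.43077331 0.08691187 0.28100043] 15.038424492762426
(400, 480, 3)
```

View pics/rect3.png

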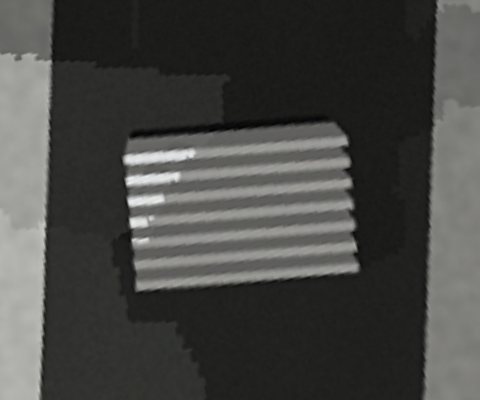

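The module lies on the mat at (0.4303, 0.0865), yaw 4.9°, fins up. I'll rotate 80° more and grip its sides.

```bash
python3 -m jog '{"linear":[[0,0,0],[0,0,0],[0,0,0],[0,0,0],[0,0,0],[0,0,0],[0,0,0],[0,0,0],[0,0,0],[0,0,0],[0,0,0],[0,0,0]],"turn":[1,1,1,1,1,1,1,1,1,1,1,1]}' ; python3 -m jog '{"linear":[[0,0,0],[0,0,0],[0,0,0],[0,0,0],[0,0,0],[0,0,-20],[0,0,-20],[0,0,0],[0,0,0]],"turn":[1,1,1,1,0,0,0,0,0]}' ;python3 - <<'E'
from h import *
print(sense()["tcp_pos"],yaw(),sense()["q"])
E
```

```text
t: 10.3
tcp_pos: [0.4307, 0.0869, 0.28]
tool_rot: [0.131, 0.991, -0.0, -0.0]
force: [0.4, 0.5, -0.6]
finger_gap: 1.0
gripper_force: 0.0
t: 11.42
tcp_pos: [0.431, 0.0869, 0.2405]
tool_rot: [-0.042, 0.999, -0.0, 0.0]
force: [0.2, -1.0, -0.4]
finger_gap: 0.998
gripper_force: 0.0
[0.43097324 0.08688489 0.24047774] 94.82104776309885 [-5.63026732e-02  5.96789955e-01  2.02652488e+00 -1.07153333e-05
  5.18081278e-01 -1.71123285e+00]
```

```bash
python3 -m jog '{"linear":[[0,0,-20],[0,0,-20],[0,0,-17],[0,0,0],[0,0,0]],"turn":[0,0,0,0,0]}'; python3 -m jog '{"linear":[[0,0,0],[0,0,0],[0,0,0],[0,0,0],[0,0,0],[0,0,0],[0,0,0],[0,0,0],[0,0,0],[0,0,0],[0,0,0]],"turn":[0,0,0,0,0,0,0,0,0,0,0]}' 0 40; python3 -m jog '{"linear":[[0,0,10],[0,0,20],[0,0,40],[0,0,50],[0,0,50],[0,0,10],[0,0,0]],"turn":[0,0,0,0,0,0,0]}';python3 -m jog '{"linear":[[15,-10,0],[30,-20,0],[35,-22,0],[35,-22,0],[35,-22,0],[35,-22,0],[35,-22,0],[35,-22,0],[30,-20,0],[5,-5,0],[0,0,0],[0,0,0]],"turn":[0,0,0,0,0,0,0,0,0,0,0,0]}';python3 - <<'E'
from h import *
print(sense()["tcp_pos"],yaw());c,im=shot("wrist","w4");import pickle;pickle.dump(c,open("c4.pkl","wb"))
E
```

```text
t: 12.05
tcp_pos: [0.4312, 0.0869, 0.184]
tool_rot: [-0.042, 0.999, -0.0, 0.001]
force: [0.5, -0.0, -0.6]
finger_gap: 0.998
gripper_force: 0.0
t: 13.42
tcp_pos: [0.4309, 0.0869, 0.1837]
tool_rot: [-0.042, 0.999, -0.0, 0.0]
force: [-0.0, -0.6, 5.6]
finger_gap: 0.393
gripper_force: 40.7
t: 14.3
tcp_pos: [0.4304, 0.0869, 0.3635]
tool_rot: [-0.043, 0.999, -0.0, 0.0]
force: [0.4, -0.5, -1.7]
finger_gap: 0.39
gripper_force: 40.3
t: 15.8
tcp_pos: [0.7201, -0.0997, 0.3619]
tool_rot: [-0.043, 0.999, 0.001, -0.001]
force: [-0.6, 0.6, -1.6]
finger_gap: 0.391
gripper_force: 40.2
[ 0.72011739 -0.09968127  0.36189322] 94.8860839902325
```

View pics/w4.png

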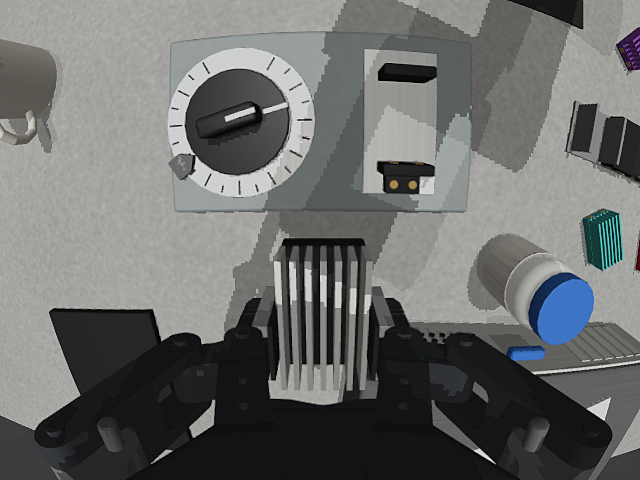

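Everything is visible. The stage corners are at about (364,48), (436,53), (437,195), (364,190), and the contact stop with brass is at (404,177). The dial is at (240,122), the white line ends at (287,105), and the rider is at (182,166).

```bash
cat > m4.py <<'E'
from h import *
import pickle
c=pickle.load(open("c4.pkl","rb"));im=cv2.imread("pics/w4.png")
def rect(z,x0,x1,y0,y1,s=.0005):
    X,Y=np.meshgrid(np.arange(x0,x1,s),np.arange(y1,y0,-s))
    m=np.array([proj(c,(x,y,z)) for x,y in zip(X.ravel(),Y.ravel())],np.float32).reshape(*X.shape,2)
    return cv2.remap(im,m,None,cv2.INTER_LINEAR)
E
python3 - <<'E'
from m4 import *
P=[on(c,p,.055) for p in[(364,48),(436,53),(437,195),(364,190)]];print("plate",np.round(P,4),np.mean(P,0))
C=[on(c,p,.05) for p in[(171,43),(471,42),(468,212),(174,211)]];print("case",np.round(C,4),np.mean(C,0))
print("case sides",[np.linalg.norm(C[i]-C[(i+1)%4]).round(4) for i in range(4)],"plate",[np.linalg.norm(P[i]-P[(i+1)%4]).round(4) for i in range(4)])
for A in(C,P):
    print("yaw",[np.degrees(np.arctan2(*(v[::-1]))).round(2) for v in (A[2]-A[1],A[3]-A[0])],[(np.degrees(np.arctan2(*(v[::-1])))-90).round(2) for v in(A[1]-A[0],A[2]-A[3])])
# contact stop top (z .087) inner edge, near-stop inner edge
r=rect(.055,.54,.74,-.26,.04);cv2.imwrite("pics/r55.png",r)
# dial: ring white outer ellipse at z~.052, dark skirt at .062
r=rect(.062,.55,.72,-.26,-.09);cv2.imwrite("pics/r62.png",r)
g=cv2.cvtColor(r,cv2.COLOR_BGR2GRAY);m=(g<85).astype(np.uint8);m=cv2.morphologyEx(m,cv2.MORPH_OPEN,np.ones((5,5)))
for k in cv2.findContours(m,0,2)[0]:
    if cv2.contourArea(k)>3000:
        (x,y),R=cv2.minEnclosingCircle(k);M=cv2.fitEllipse(k);print("skirt",.55+M[0][0]*.0005,-.09-M[0][1]*.0005,np.array(M[1])*.25,R*.5)
for n,p in[("pt",(288,104)),("ptin",(262,112))]: print(n,on(c,p,.062))
for n,p in[("riderpts",(192,156)),("",(195,168)),("",(170,163)),("",(183,180))]: print(n,on(c,p,.059))
E
```

```text
plate [[ 0.5794 -0.0817]
 [ 0.5747 -0.0268]
 [ 0.6842 -0.0144]
 [ 0.6863 -0.0718]] [ 0.63114721 -0.04868199]
case [[ 0.5787 -0.232 ]
 [ 0.558   0.0032]
 [ 0.6956  0.0162]
 [ 0.715  -0.2217]] [ 0.63684348 -0.10856506]
case sides [np.float64(0.2361), np.float64(0.1382), np.float64(0.2387), np.float64(0.1367)] plate [np.float64(0.055), np.float64(0.1102), np.float64(0.0575), np.float64(0.1074)]
yaw [np.float64(5.42), np.float64(4.35)] [np.float64(5.02), np.float64(4.66)]
yaw [np.float64(6.49), np.float64(5.26)] [np.float64(4.86), np.float64(2.05)]
skirt 0.6438285675048828 -0.17302978515625 [35.03129196 40.41265106] 39.728179931640625
pt [ 0.6276343  -0.13273607]
ptin [ 0.63450493 -0.15100628]
riderpts [ 0.66928041 -0.20350061]
 [ 0.67835093 -0.20070283]
 [ 0.67525655 -0.22177312]
 [ 0.68803358 -0.21040559]
```

```bash
python3 - <<'E'
from m4 import *
a=rect(.055,.57,.70,-.09,-.01,.00025)   # 520x320
b=rect(.062,.59,.71,-.24,-.12,.0003)    # 400x400
o=np.zeros((600,800,3),np.uint8);o[:320,:520]=a;cv2.imwrite("pics/a.png",a)
o[200:600,400:800]=b[:400,:400];
d=rect(.087,.585,.685,-.085,-.015,.00025);o[320:600,:400]=d[:280,:400]
cv2.imwrite("pics/comp.png",o)
E
```

```text
(no output)
```

View pics/comp.png

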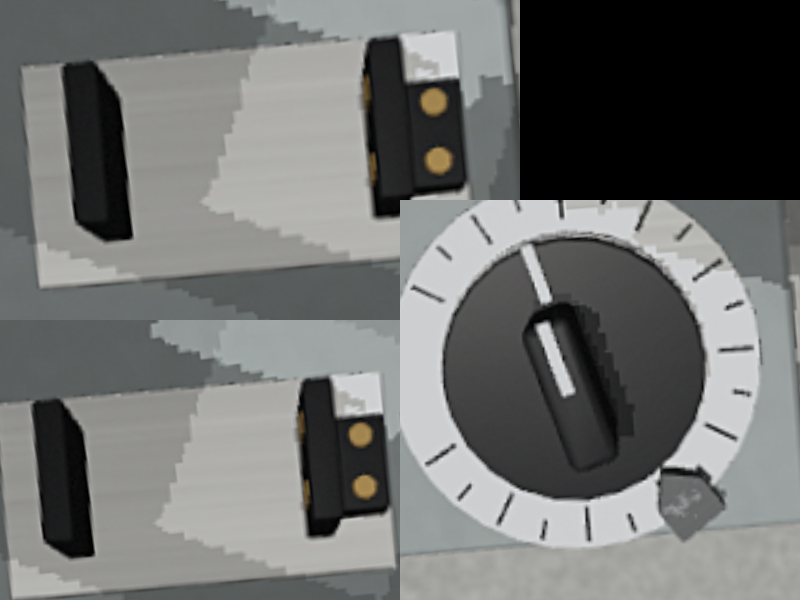

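Stage centre is about (0.6313, -0.0500) with yaw about 4.8°. In the lower-right panel the pointer tip is at (527,247), the bar axis runs along the white line, and the rider tip is near (660,475). I'll move above the stage.

```bash
python3 -m jog '{"linear":[[-20,10,0],[-35,20,0],[-25,15,0],[-9,5,-20],[0,0,-30],[0,0,-25],[0,0,-12],[0,0,0],[0,0,0],[0,0,0]],"turn":[0,0,0,0,0,0,0,0,0,0]}';python3 - <<'E'
from h import *
s=sense();print(s["tcp_pos"],yaw(),s["force"]);c,im=shot("wrist","w5");import pickle;pickle.dump(c,open("c5.pkl","wb"))
E
```

```text
t: 17.1
tcp_pos: [0.6323, -0.0502, 0.2774]
tool_rot: [-0.043, 0.999, -0.0, 0.001]
force: [0.5, -0.1, -0.9]
finger_gap: 0.385
gripper_force: 40.3
[ 0.63227028 -0.05018921  0.27740315] 94.87165760475213 [ 0.54042834 -0.07136505 -0.91821293]
```

```bash
python3 -m jog '{"linear":[[-1,0,-3],[0,0,-4],[0,0,-4],[0,0,-4],[0,0,0],[0,0,0]],"turn":[0,0,0,0,0,0]}'
```

```text
t: 17.9
tcp_pos: [0.6309, -0.0501, 0.2611]
tool_rot: [-0.043, 0.999, 0.0, -0.0]
force: [-0.2, 0.3, -2.1]
finger_gap: 0.384
gripper_force: 40.3
```

```bash
python3 -m jog '{"linear":[[0,0,-8],[0,0,-8],[0,0,-6],[0,0,-1.5],[0,0,0],[0,0,0]],"turn":[0,0,0,0,0,0]}'
```

```text
t: 18.65
tcp_pos: [0.6309, -0.0501, 0.2379]
tool_rot: [-0.043, 0.999, -0.0, 0.0]
force: [0.7, 0.1, -1.5]
finger_gap: 0.387
gripper_force: 40.3
```

```bash
python3 -m jog '{"linear":[[0,0,-1],[0,0,-0.7],[0,0,0],[0.6,0.05,0],[0.6,0.05,0],[0,0,0],[0,0,0]],"turn":[0,0,0,0,0,0,0]}'; python3 -m jog '{"linear":[[0.5,0.05,0],[0,0,0],[0,0,0]],"turn":[0,0,0]}'
```

```text
t: 19.52
tcp_pos: [0.6321, -0.05, 0.236]
tool_rot: [-0.043, 0.999, -0.0, -0.0]
force: [-0.7, -0.3, -1.8]
finger_gap: 0.393
gripper_force: 40.3
t: 19.9
tcp_pos: [0.6326, -0.05, 0.236]
tool_rot: [-0.042, 0.999, 0.0, -0.0]
force: [-0.2, -0.6, -0.6]
finger_gap: 0.387
gripper_force: 40.3
```

```bash
python3 -m jog '{"linear":[[0.5,0.05,-0.4],[0.5,0.05,0],[0,0,0],[0,0,0]],"turn":[0,0,0,0]}'; python3 -m jog '{"linear":[[0.5,0.05,0],[0,0,0],[0,0,0]],"turn":[0,0,0]}'
```

```text
t: 20.4
tcp_pos: [0.6334, -0.0499, 0.2358]
tool_rot: [-0.043, 0.999, 0.0, -0.0]
force: [-2.8, -0.7, 1.6]
finger_gap: 0.392
gripper_force: 40.6
t: 20.78
tcp_pos: [0.6338, -0.0498, 0.2358]
tool_rot: [-0.043, 0.999, 0.0, -0.0]
force: [-4.3, -0.3, 4.1]
finger_gap: 0.385
gripper_force: 40.9
```

```bash
python3 -m jog '{"linear":[[0.5,0.04,0.3],[0,0,0],[0,0,0]],"turn":[0,0,0]}'; python3 -m jog '{"linear":[[0.5,0.04,0],[0,0,0],[0,0,0]],"turn":[0,0,0]}'
```

```text
t: 21.15
tcp_pos: [0.6345, -0.0498, 0.2358]
tool_rot: [-0.042, 0.999, 0.0, -0.0]
force: [-4.1, 0.4, 2.4]
finger_gap: 0.394
gripper_force: 40.8
t: 21.52
tcp_pos: [0.6347, -0.0498, 0.2358]
tool_rot: [-0.043, 0.999, 0.0, -0.001]
force: [-4.3, -1.7, 3.7]
finger_gap: 0.392
gripper_force: 40.9
```

```bash
python3 -m jog '{"linear":[[0.5,0.04,0.5],[0.5,0.04,0],[0,0,0],[0,0,0]],"turn":[0,0,0,0]}'; python3 -m jog '{"linear":[[0.5,0.04,0],[0.5,0.04,0],[0,0,0],[0,0,0]],"turn":[0,0,0,0]}'
```

```text
t: 22.02
tcp_pos: [0.6351, -0.0498, 0.2358]
tool_rot: [-0.043, 0.999, 0.0, -0.002]
force: [-6.3, -2.0, 2.2]
finger_gap: 0.386
gripper_force: 40.7
t: 22.52
tcp_pos: [0.6354, -0.0498, 0.2358]
tool_rot: [-0.043, 0.999, 0.0, -0.003]
force: [-8.5, -1.8, 4.4]
finger_gap: 0.389
gripper_force: 40.9
```

```bash
python3 -m jog '{"linear":[[1,0.08,0],[1,0.08,0],[0,0,0],[0,0,0]],"turn":[0,0,0,0]}'; python3 - <<'E'
from h import *
import cv2
s=sense();print(s["tcp_pos"],s["force"]);c,im=shot("wrist","w6");c2,t=shot("top","t6")
o=np.zeros((600,800,3),np.uint8)
def rect(c,im,z,x0,x1,y0,y1,s):
    X,Y=np.meshgrid(np.arange(x0,x1,s),np.arange(y1,y0,-s))
    m=np.array([proj(c,(x,y,z)) for x,y in zip(X.ravel(),Y.ravel())],np.float32).reshape(*X.shape,2)
    return cv2.remap(im,m,None,cv2.INTER_LINEAR)
a=rect(c,im,.085,.57,.70,-.09,-.01,.00025);o[:a.shape[0],:a.shape[1]]=a
b=rect(c2,t,.085,.57,.69,-.09,-.01,.0003);o[325:325+b.shape[0],:b.shape[1]]=b
o[325:595,410:770]=cv2.resize(im[180:450,140:500],(360,270))
cv2.imwrite("pics/v6.png",o)
E
```

```text
t: 23.02
tcp_pos: [0.6362, -0.0498, 0.2359]
tool_rot: [-0.043, 0.999, 0.0, -0.005]
force: [-11.7, -3.0, 7.3]
finger_gap: 0.391
gripper_force: 41.4
[ 0.63617091 -0.049775    0.23588537] [-11.72627356  -3.00879195   7.30954259]
```

```bash
python3 -m jog '{"linear":[[-1.5,-0.12,0],[0,0,0],[0,0,0]],"turn":[0,0,0]}'; python3 -m jog '{"linear":[[0,0,0],[0,0,0],[0,0,0],[0,0,0],[0,0,0]],"turn":[0,0,0,0,0]}' 0.8;python3 -m jog '{"linear":[[0,0,15],[0,0,30],[0,0,40],[15,-8,40],[35,-20,0],[25,-15,0],[10,-7,0],[0,0,0],[0,0,0],[0,0,0]],"turn":[0,0,0,0,0,0,0,0,0,0]}';python3 - <<'E'
from h import *
import pickle
s=sense();print(s["tcp_pos"],yaw(),s["q"]);c,im=shot("wrist","w7");pickle.dump(c,open("c7.pkl","wb"))
def rect(z,x0,x1,y0,y1,s):
    X,Y=np.meshgrid(np.arange(x0,x1,s),np.arange(y1,y0,-s))
    m=np.array([proj(c,(x,y,z)) for x,y in zip(X.ravel(),Y.ravel())],np.float32).reshape(*X.shape,2)
    return cv2.remap(im,m,None,cv2.INTER_LINEAR)
o=np.zeros((600,800,3),np.uint8)
o[:300,:440]=rect(.086,.58,.69,-.09,-.015,.00025)[:300,:440]
o[300:600,:440]=rect(.055,.58,.69,-.09,-.015,.00025)[:300,:440]
b=rect(.062,.59,.71,-.24,-.12,.000334);o[:360,440:]=b[:360,:360]
b=rect(.092,.60,.68,-.22,-.14,.000334);o[360:600,440:680]=b[:240,:240]
cv2.imwrite("pics/v7.png",o)
E
```

```text
t: 23.5
tcp_pos: [0.6356, -0.0498, 0.2359]
tool_rot: [-0.043, 0.999, 0.0, -0.003]
force: [-9.3, -2.2, 3.8]
finger_gap: 0.391
gripper_force: 41.0
t: 24.12
tcp_pos: [0.6377, -0.0495, 0.2364]
tool_rot: [-0.043, 0.999, -0.0, 0.0]
force: [0.0, 0.4, 0.3]
finger_gap: 0.801
gripper_force: 0.0
t: 25.38
tcp_pos: [0.7219, -0.0988, 0.3615]
tool_rot: [-0.043, 0.999, 0.0, -0.001]
force: [-0.7, -0.4, -0.3]
finger_gap: 0.799
gripper_force: 0.0
[ 0.72186826 -0.0988266   0.3614503 ] 94.90325304739643 [-2.89019316e-01  7.15197804e-01  1.18110089e+00  1.17369750e-04
  1.24643415e+00 -1.94543129e+00]
```

View pics/v7.png

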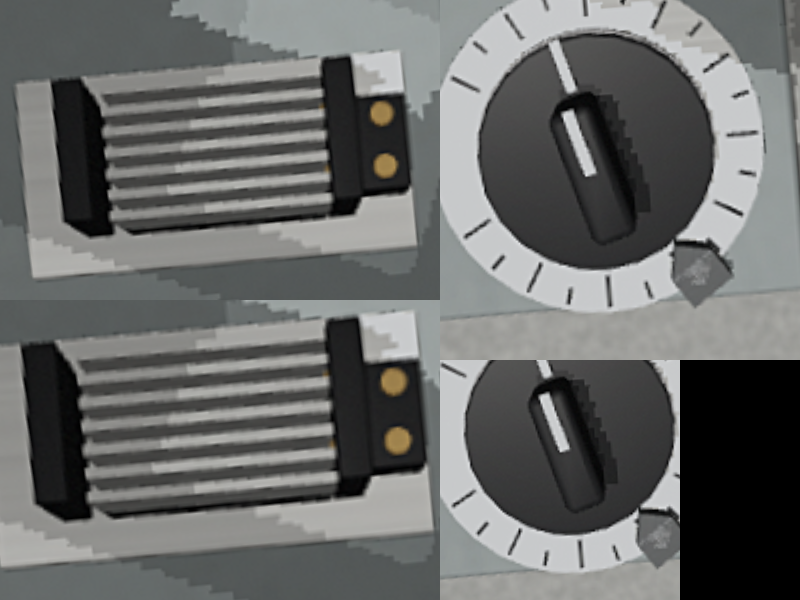

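Fins are up and the contact end is tight against the contact stop. I'll check the lateral centring numerically, in a frame aligned to the station.

```bash
cat > al.py <<'E'
from h import *
import pickle
def al(im,c,z,a0,a1,b0,b1,o=(.6313,-.05),yaw=4.8,s=.0005):
    t=np.radians(yaw);A,B=np.meshgrid(np.arange(a0,a1,s),np.arange(b0,b1,s))
    P=np.stack([o[0]+A*np.cos(t)-B*np.sin(t),o[1]+A*np.sin(t)+B*np.cos(t)],-1).reshape(-1,2)
    m=np.array([proj(c,(x,y,z)) for x,y in P],np.float32).reshape(*A.shape,2)
    return cv2.cvtColor(cv2.remap(im,m,None,cv2.INTER_LINEAR),cv2.COLOR_BGR2GRAY)
E
python3 - <<'E'
from al import *
c=pickle.load(open("c7.pkl","rb"));im=cv2.imread("pics/w7.png")
b=np.arange(-.03,.03,.0005)*1000
for n,a0,a1 in(("rear",-.018,-.008),("mid",-.004,.006),("front",.012,.022)):
    p=al(im,c,.085,a0,a1,-.03,.03).mean(1);print(n,[(float(b[i].round(1)),int(p[i])) for i in range(1,len(p)-1) if p[i]>=p[i-1] and p[i]>p[i+1] and p[i]-min(p[max(0,i-5):i+6])>12])
p=al(im,c,.087,.0315,.036,-.03,.03).mean(1);print("stop",p.astype(int)[::2])
p=al(im,c,.087,-.036,-.0315,-.03,.03).mean(1);print("nstop",p.astype(int)[::2])
p=al(im,c,.055,.044,.053,-.035,.035).mean(1);print("plate front",p.astype(int)[::2])
p=al(im,c,.055,-.053,-.044,-.035,.035).mean(1);print("plate rear",p.astype(int)[::2])
a=np.arange(-.035,.04,.0005)*1000
p=al(im,c,.087,-.035,.04,-.008,.008);print("along",[(float(x),int(v)) for x,v in zip(a.round(1),p.mean(0))][::2])
E
```

```text
rear [(-23.0, 149), (-19.5, 71), (-17.0, 144), (-11.5, 152), (-6.0, 143), (-1.0, 141), (4.5, 142), (9.5, 142), (15.0, 138), (17.5, 141)]
mid [(-23.0, 149), (-19.5, 71), (-16.5, 167), (-11.5, 175), (-6.0, 173), (-1.0, 172), (4.5, 171), (10.0, 162), (15.0, 150), (18.0, 142), (28.5, 108)]
front [(-25.5, 159), (-23.0, 179), (-20.0, 75), (-16.5, 175), (-11.5, 173), (-6.5, 175), (-1.0, 173), (4.5, 172), (10.0, 172), (15.0, 167), (17.5, 169), (22.0, 125)]
stop [171 172 174 174 175 173 172 180 126   9   7   8   8  29  36  36  37  35
  35  36  35  36  35  35  35  35  35  35  34  33  33  34  33  33  33  32
  32  32  32  31  31  31  32  31  30  30  27  17 111 160 159 158 158 157
 157 157 157 158 158 158]
nstop [175 174 176 175 176 146 149 145 146 134  92  52  15  19  25  25  25  25
  24  25  25  25  25  24  24  24  23  24  23  24  24  24  24  23  23  23
  23  23  23  23  23  22  22  22  22  22  21  18  62  91  89  89  89  90
  90  91  91  90  90  90]
plate front [ 90 103 104 105 105 105 102 100 153 174 172 174 175 174 174 173 172 172
 173 176 176 177 164  46   2  26  36  30  61  90 103 105 102 
[... 717 characters left out ...]
0, 98), (-14.0, 99), (-13.0, 98), (-12.0, 99), (-11.0, 98), (-10.0, 97), (-9.0, 96), (-8.0, 100), (-7.0, 102), (-6.0, 104), (-5.0, 108), (-4.0, 107), (-3.0, 114), (-2.0, 113), (-1.0, 113), (0.0, 113), (1.0, 111), (2.0, 111), (3.0, 112), (4.0, 111), (5.0, 113), (6.0, 113), (7.0, 113), (8.0, 113), (9.0, 114), (10.0, 113), (11.0, 115), (12.0, 113), (13.0, 112), (14.0, 112), (15.0, 113), (16.0, 112), (17.0, 112), (18.0, 113), (19.0, 110), (20.0, 113), (21.0, 112), (22.0, 112), (23.0, 115), (24.0, 112), (25.0, 113), (26.0, 115), (27.0, 113), (28.0, 114), (29.0, 117), (30.0, 67), (31.0, 24), (32.0, 35), (33.0, 34), (34.0, 34), (35.0, 33), (36.0, 32), (37.0, 30), (38.0, 23), (39.0, 33), (40.0, 36)]
```

The module is home but sits about 1.2 mm right of the stage centre line. A quick re-squeeze with the tool 1.2 mm further left will centre it, followed by a push and release.

```bash
python3 -m jog '{"linear":[[-20,10,0],[-35,20,0],[-25,15,0],[-6,5.5,-20],[0,0,-30],[0,0,-25],[0,0,0],[0,0,0],[0,0,0]],"turn":[0,0,0,0,0,0,0,0,0]}' 0.8 20;python3 - <<'E'
from h import *
s=sense();print(s["tcp_pos"],yaw(),s["force"])
E
```

```text
t: 26.55
tcp_pos: [0.6371, -0.0491, 0.2879]
tool_rot: [-0.043, 0.999, -0.0, 0.001]
force: [0.7, -0.5, 0.3]
finger_gap: 0.805
gripper_force: 0.0
[ 0.63705311 -0.04911835  0.28787344] 94.87460463381105 [ 0.67715323 -0.54979445  0.27772626]
```

```bash
python3 -m jog '{"linear":[[-1,0.8,-15],[0,0,-20],[0,0,-15],[0,0,0],[0,0,0]],"turn":[0,0,0,0,0]}';python3 -m jog '{"linear":[[0,0,0],[0,0,0],[0,0,0],[0,0,0],[0,0,0],[0,0,0],[0,0,0],[0,0,0]],"turn":[0,0,0,0,0,0,0,0]}' 0 20; python3 -m jog '{"linear":[[1,0.08,0],[1,0.08,0],[0.5,0.04,0],[0,0,0],[0,0,0]],"turn":[0,0,0,0,0]}'
```

```text
t: 27.18
tcp_pos: [0.6358, -0.0483, 0.2366]
tool_rot: [-0.043, 0.999, -0.0, 0.0]
force: [-0.0, -0.5, -0.2]
finger_gap: 0.798
gripper_force: 0.0
t: 28.18
tcp_pos: [0.6359, -0.0484, 0.2372]
tool_rot: [-0.042, 0.999, -0.0, 0.001]
force: [-0.1, -0.6, 5.2]
finger_gap: 0.398
gripper_force: 21.1
t: 28.8
tcp_pos: [0.6369, -0.0484, 0.2373]
tool_rot: [-0.043, 0.999, -0.0, -0.002]
force: [-5.5, -2.2, 8.4]
finger_gap: 0.391
gripper_force: 21.7
```

```bash
python3 -m jog '{"linear":[[0,0,0],[0,0,0],[0,0,0],[0,0,0],[0,0,0]],"turn":[0,0,0,0,0]}' 0.8;python3 -m jog '{"linear":[[0,0,15],[0,0,30],[0,0,40],[15,-15,40],[35,-30,0],[25,-25,0],[10,-10,0],[0,0,0],[0,0,0],[0,0,0]],"turn":[0,0,0,0,0,0,0,0,0,0]}';cat > dial.py <<'E'
from al import *
def run(f):
    s=sense();print(s["tcp_pos"],yaw());c,im=shot("wrist",f);pickle.dump(c,open(f+".pkl","wb"))
    b=np.arange(-.03,.03,.0005)*1000
    p=al(im,c,.085,-.004,.016,-.03,.03).mean(1);print("fins",[(float(b[i].round(1)),int(p[i])) for i in range(1,len(p)-1) if p[i]>=p[i-1] and p[i]>p[i+1] and p[i]-min(p[max(0,i-5):i+6])>12])
    p=al(im,c,.087,-.032,.034,-.008,.008).mean(0);print("along",p.astype(int)[:16],p.astype(int)[-16:])
    # skirt circle z=.062, radial edge fit
    C=np.array([.642,-.171])
    g=cv2.cvtColor(im,cv2.COLOR_BGR2GRAY)
    def pol(z,rs,an): 
        m=np.array([[proj(c,(C[0]+r*np.cos(a),C[1]+r*np.sin(a),z)) for r in rs] for a in an],np.float32);return cv2.remap(g,m,None,cv2.INTER_LINEAR).astype(float)
    for _ in range(3):
        an=np.radians(np.arange(0,360,3));rs=np.arange(.034,.046,.0003);G=pol(.062,rs,an)
        d=np.diff(cv2.GaussianBlur(G,(5,1),0),axis=1);k=d.argmax(1);ok=d.max(1)>15;R=rs[k]
        ok&=abs(R-np.median(R[ok]))<.0012
        x=C[0]+R*np.cos(an);y=C[1]+R*np.sin(an)
        A=np.c_[2*x,2*y,np.ones_like(x)][ok];q=np.linalg.lstsq(A,(x*x+y*y)[ok],rcond=None)[0];C=q[:2]
    print("dial",C,np.sqrt(q[2]+C@C),ok.sum())
    an=np.arange(-180,180,.5);G=pol(.062,np.arange(.027,.037,.0005),np.radians(an)).mean(1)
    w=np.clip(G-np.median(G)-30,0,None);print("pointer",np.degrees(np.angle((w*np.exp(1j*np.radians(an))).sum())),an[w>0])
    an=np.arange(-85,-15,.5)
    for r in np.arange(.041,.062,.0015):
        G=pol(.059,[r],np.radians(an))[:,0];print(round(r,4),"top",an[(G>60)&(G<150)][[0,-1]] if ((G>60)&(G<150)).any() else None,"".join(chr(48+int(v//26)) for v in G[::2]))
    Ct=C;return c,im,C
if __name__=="__main__":
    import sys;run(sys.argv[1])
E
python3 dial.py w8
```

```text
t: 29.42
tcp_pos: [0.6381, -0.048, 0.2362]
tool_rot: [-0.042, 0.999, 0.0, -0.0]
force: [0.6, 0.2, 0.0]
finger_gap: 0.795
gripper_force: 0.0
t: 30.68
tcp_pos: [0.7224, -0.1269, 0.3615]
tool_rot: [-0.043, 0.999, 0.0, -0.001]
force: [-0.0, -0.4, -0.4]
finger_gap: 0.801
gripper_force: 0.0
[ 0.72241982 -0.12690095  0.36145939] 94.9295471122435
fins [(-25.0, 171), (-20.5, 73), (-15.5, 168), (-10.5, 165), (-5.0, 160), (0.0, 155), (5.5, 152), (11.0, 147), (16.0, 147), (22.5, 139)]
along [ 22  22  23  22  18  12   9   8   8   8   8   6   5  29  74 104] [109 110 111 110 109 109 113 110  77  39  24  26  29  29  29  30]
dial [ 0.64201796 -0.17049567] 0.03941843634528081 118
pointer 111.7147985112742 [108.  108.5 109.  109.5 110.  110.5 111.  111.5 112.  112.5 113.  113.5
 114.  114.5 115.  115.5]
0.041 top [-50.5 -49.5] 6667777788777877777777777777878778655788777777777777777777876777777777
0.0425 top [-52. -47.] 8777777777777777777777777777777775211257877777777777777777777777777777
0.044 top [-85. -24.] 2677777777777777777777777777774333443113677777777777777777774587777777
0.0455 top [-84.5 -24.
[... 325 characters left out ...]
443343201577777777777773577777777
0.0515 top [-84.5 -24. ] 1677777777777761677777778445555555555555544411477777777777773577777777
0.053 top [-84.5 -24.5] 1677777777777763677777777644555454554455544321587777777777772577777777
0.0545 top [-59.5 -40.5] 7777777777777777777777777743345554445554434235677777777777776677777777
0.056 top [-59.  -41.5] 6666666666676665566666776643334455555543344267676677667777767677777777
0.0575 top [-68.5 -16. ] 6666666666666666555555555643333345544433334235555555555555555555555555
0.059 top [-63.  -40.5] 6665566666666666666666554553333334443333343236655555555566565555555555
0.0605 top [-60. -40.] 6665555566666666666666666543333333333333333245555555555666665565555555
```

The module is now centred to within 0.2 mm and home. The dial is at (0.642, -0.1705) with the pointer at 111.7° and the rider at about -51°, so it needs about 163° clockwise. I'll align the gripper with the bar.

```bash
python3 -m jog '{"linear":[[-10,-5,0],[-20,-10,0],[-20,-10,0],[-20,-10,0],[-10,-7,0],[0,0,0],[0,0,0],[0,0,0],[0,0,0],[0,0,0],[0,0,0],[0,0,0]],"turn":[-1,-1,-1,-1,-1,-1,-1,-1,-1,-1,-1,-1]}' 0.5 40;python3 -m jog '{"linear":[[0,0,-20],[0,0,-30],[0,0,-20],[0,0,0],[0,0,0],[0,0,0]],"turn":[-1,-1,-0.65,0,0,0]}'; python3 - <<'E'
from h import *
s=sense();print(s["tcp_pos"],yaw(),s["force"],s["q"])
E
```

```text
t: 32.22
tcp_pos: [0.6428, -0.1694, 0.3616]
tool_rot: [0.464, 0.886, 0.0, -0.0]
force: [-0.7, 0.0, -0.4]
finger_gap: 0.499
gripper_force: 0.0
t: 32.98
tcp_pos: [0.6435, -0.1701, 0.2928]
tool_rot: [0.562, 0.827, 0.0, 0.001]
force: [-0.3, -0.2, 0.9]
finger_gap: 0.504
gripper_force: 0.0
[ 0.64346762 -0.17011125  0.29282996] 21.654421982097986 [-0.27120079 -0.19512964  0.87181097] [-4.26009372e-01  7.10635610e-01  1.41650415e+00 -3.89005662e-06
  1.01188150e+00 -8.03946623e-01]
```

```bash
python3 -m jog '{"linear":[[-1,0.7,-20],[0,0,-20],[0,0,-14],[0,0,0],[0,0,0]],"turn":[0,0,0,0,0]}';python3 -m jog '{"linear":[[0,0,0],[0,0,0],[0,0,0],[0,0,0],[0,0,0],[0,0,0]],"turn":[0,0,0,0,0,0]}' 0 40; python3 - <<'E'
from h import *
s=sense();print(s["tcp_pos"],yaw(),s["force"],s["ft_torque"])
E
```

```text
t: 33.6
tcp_pos: [0.6423, -0.1695, 0.2377]
tool_rot: [0.562, 0.827, 0.0, 0.0]
force: [-0.4, 0.4, -0.4]
finger_gap: 0.502
gripper_force: 0.0
t: 34.35
tcp_pos: [0.6422, -0.1695, 0.2382]
tool_rot: [0.562, 0.827, -0.0, 0.001]
force: [-0.3, -0.3, 5.3]
finger_gap: 0.154
gripper_force: 40.4
[ 0.64222859 -0.16951157  0.23823943] 21.632576553562075 [-0.27703077 -0.29659034  5.31295676] [-0.03980932  0.26900984  0.0586873 ]
```

```bash
python3 -m jog '{"linear":[[0,0,0],[0,0,0],[0,0,0],[0,0,0],[0,0,0],[0,0,0],[0,0,0],[0,0,0],[0,0,0],[0,0,0],[0,0,0],[0,0,0]],"turn":[-0.5,-1,-1,-1,-1,-1,-1,-1,-1,-1,-1,-0.5]}'; python3 - <<'E'
from h import *
s=sense();print(s["tcp_pos"],yaw(),s["force"],s["ft_torque"],s["q"][5])
E
```

```text
t: 35.85
tcp_pos: [0.6427, -0.1695, 0.2382]
tool_rot: [0.881, 0.474, 0.001, 0.001]
force: [0.1, -0.8, 4.7]
finger_gap: 0.159
gripper_force: 40.3
[ 0.64265553 -0.16953005  0.23823438] -33.467778136543124 [ 0.11474505 -0.78215954  4.67303952] [-0.03338461  0.01276713  0.01693183] 0.15836995905672538
```

```bash
python3 -m jog '{"linear":[[0,0,0],[0,0,0],[0,0,0],[0,0,0],[0,0,0],[0,0,0],[0,0,0],[0,0,0],[0,0,0],[0,0,0],[0,0,0],[0,0,0]],"turn":[-1,-1,-1,-1,-1,-1,-1,-1,-1,-1,-1,-1]}';python3 -m jog '{"linear":[[0,0,0],[0,0,0],[0,0,0],[0,0,0],[0,0,0],[0,0,0],[0,0,0],[0,0,0],[0,0,0],[0,0,0],[0,0,0],[0,0,0]],"turn":[-1,-1,-1,-1,-1,-1,-1,-1,-1,-0.6,0,0]}'; python3 - <<'E'
from h import *
s=sense();print(s["tcp_pos"],yaw(),s["force"],s["ft_torque"],s["q"][5])
E
```

```text
t: 37.35
tcp_pos: [0.6428, -0.17, 0.2382]
tool_rot: [1.0, -0.031, 0.002, 0.001]
force: [0.3, -1.9, 3.4]
finger_gap: 0.157
gripper_force: 40.2
t: 38.85
tcp_pos: [0.6426, -0.1704, 0.2382]
tool_rot: [0.901, -0.433, 0.002, 0.001]
force: [-1.1, -4.9, 4.9]
finger_gap: 0.159
gripper_force: 40.4
[ 0.64263295 -0.17044723  0.23824649] -141.34228061117489 [-1.08514253 -4.92906888  4.94761613] [-0.81198839  0.1218844  -0.05995951] 2.041093085998656
```

```bash
python3 -m jog '{"linear":[[0,0,0],[0,0,0],[0,0,0],[0,0,0]],"turn":[0,0,0,0]}' 0.5;python3 -m jog '{"linear":[[0,0,20],[0,0,40],[0,0,40],[0,0,22],[-20,5,0],[-30,10,0],[-30,15,0],[-10,10,0],[0,0,0],[0,0,0],[0,0,0],[0,0,0]],"turn":[0,0,1,1,1,1,1,1,1,1,1,1]}';python3 -m jog '{"linear":[[0,0,0],[0,0,0],[0,0,0]],"turn":[1,0,0]}'; python3 dial.py w9
```

```text
t: 39.35
tcp_pos: [0.642, -0.169, 0.237]
tool_rot: [0.901, -0.433, -0.0, -0.0]
force: [-0.0, -0.6, 0.0]
finger_gap: 0.501
gripper_force: 0.0
t: 40.85
tcp_pos: [0.5521, -0.1293, 0.3611]
tool_rot: [1.0, -0.011, 0.001, 0.0]
force: [0.4, 1.4, 0.4]
finger_gap: 0.499
gripper_force: 0.0
t: 41.22
tcp_pos: [0.5521, -0.1293, 0.3602]
tool_rot: [1.0, 0.031, 0.001, 0.0]
force: [-0.4, -0.8, 0.7]
finger_gap: 0.497
gripper_force: 0.0
[ 0.55208733 -0.12933973  0.36024523] -86.44876934609927
fins [(-26.0, 207), (-23.5, 181), (-19.5, 77), (-15.5, 215), (-10.5, 215), (-5.0, 215), (0.5, 215), (5.5, 216), (11.0, 216), (16.0, 213)]
along [ 56  55  56  50  34  13   4  44 110 154 165 163 163 158 141 131] [132 130 134 135 136 134 125 100  58  23  44  58  58  57  56  55]
dial [ 0.64157061 -0.17037442] 0.039480459079229736 118
pointer -52.764022150482525 [-58.5 -58.  -57.5 -57.  -56.5 -56.  -55.5 -55.  -54.5 -54.  -53.5 -53.
 -52.5 -52.  -51.5 -51.  -50.5 -50.  -49.5 -49.  -48.5]
0.041 top [-83.5 -47. ] 5543445556666555454355555666556777764456667667666668777787877776877888
0.0425 top [-53.  -47.5] 6666666666666
[... 488 characters left out ...]
44444443202687777777777872587777777
0.0515 top [-85.  -24.5] 3787777777778853788876666633455555444444334432687777777777872687777777
0.053 top [-85.  -24.5] 3787777777777852787777788733344555444444454442787777777777872587777777
0.0545 top [-59.  -41.5] 7888888888888777888888888743444444444444344377788888878888887788878777
0.056 top [-69. -41.] 6666666666666666555566666653444455444444444456666666666666666666666676
0.0575 top [-65. -41.] 6666666666666666666655555653444444554434443346666666666666666666666665
0.059 top [-61.5 -40. ] 6666666666666666666666655553444444443444444334666666666666666666666666
0.0605 top [-58.5 -41. ] 6666666666666666666666666664333333333343333456666666666666666666666666
```

```bash
python3 - <<'E'
from h import *
import pickle
c=pickle.load(open("w9.pkl","rb"));g=cv2.imread("pics/w9.png",0);C=(.6416,-.1704)
an=np.arange(-64,-40,1.)
for r in(.026,.029,.032,.035,.038):
    m=np.array([[proj(c,(C[0]+r*np.cos(a),C[1]+r*np.sin(a),.062)) for a in np.radians(an)]],np.float32);print(r,cv2.remap(g,m,None,cv2.INTER_LINEAR)[0])
E
```

```text
0.026 [ 33  29  15  40 105 156 184 183 181 181 182 183 162 108  58  31  31  36
  38  37  34  31  27  23]
0.029 [ 25  21  17  12  42 108 165 186 183 181 181 180 163  97  79  47   5  14
  19  23  25  28  33  35]
0.032 [ 37  36  36  36  35  33  30  25  65 140 183 183 181 184 192 140  64  37
  34  37  38  38  38  38]
0.035 [ 36  37  36  36  37  36  34  31  36  86 189 185 181 183 183 128  51  32
  36  38  37  37  37  36]
0.038 [ 32  32  31  32  32  29  36  39  55 111 168 183 180 183 186  93  38  29
  33  33  34  33  32  33]
```

The pointer is at -52° and the rider is at about -51°, so they agree within 1–2°. The module is home and centred, and the arm is clear of everything.

```bash
python3 -c "
from station import *
print(sign_off())"
```

```text
the job is handed in; nothing more can be done
None
```

The job is handed in at about 41 s: the finned module is fins up on the stage, home against the contact stop, centred within about 0.2 mm and released, and the dial was then turned clockwise to within about 1–2° of the rider's tip.

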